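# Lift the tilting plate off its rests with a levelling wedge and hold it

## Robot

A 6-joint arm with a two-finger parallel gripper is mounted at the origin on the work surface. World frame = base frame: x ahead of the robot, y to its left, z up, the work surface at z = 0. Lengths are in mm, angles in rad, forces in N, time in s.
With the tool pointing down it reaches from about 300 to 775 mm from the base axis. Payload 14.6 kg.
Tool frame: the origin (TCP) lies at the very end of the fingers, on their centre line; the grasp point (between the pads) lies 19 mm behind it; z points along the fingers, y is the direction in which the jaws open and shut (so a half turn about z gives the same grasp; the last joint's range is limited). The gripper opens to 94 mm and grips with 3 to 60 N. Pads are 16 mm wide; open, the fingers measure 119 mm over their backs; the gripper's body (75 mm by 177 mm) begins 78 mm behind the grasp point.
Start: joints at [1.277, 0.3, 1.521, -0, 1.321, -0.067], TCP at [123.671, 535.905, 205.446] pointing down, gripper open.
Joint ranges: [-3.03, 3.03], [-0.79, 2.21], [0.23, 2.52], [-1.04, 4.18], [0, 3.07], [-2.55, 2.55]. Speed limits (rad/s): [2.22, 2.22, 2.57, 3.14, 3.14, 3.14].

## Interface

Orientations are given as a unit quaternion [x, y, z, w].
In Python, from cell import robot gives the robot as it stands.
- The arm moves only by the tool move_arm, never from a script. Its argument "motion" is a list of rows, each a list of 4 numbers: the shift along the tool's x, y, z in cm, then the turn about the tool's z in degrees. In form: [[tx, ty, tz, yaw], ...]. A call has 1 to 8 rows; each row shifts and turns the pose as measured when the row begins, along the tool's axes as they then stand; what a row does not reach is not made up. A row lasts 1/10 s, in which the tool goes at most 50 mm and 8.59 degrees, less where a joint would pass 70% of its speed; a pose out of reach is approached as far as the arm can. A call is refused whole if a number of a shift passes 5 or a number of a turn 8.59, either way. A call with a gripper value outside its range is refused whole. "hand" is the finger opening in cm, from 0 to 9.4, set as the call begins (left out, the last holds). The fingers move at their own pace and stop on an object; "newtons" is the grip in N (left out, the last holds). Time passes only in rows, so rows that do not move let the fingers close. It gives the time, the measured TCP pose, the force and the opening at its end, in the units of the state.
- robot.observe(): the state, without advancing time (a new reading comes with each control period).
- robot.grab_frame(name): name is "scene" or "top" or "wrist"; returns the picture (480x640x3 uint8, red, green, blue); there is no depth.
- robot.get_calibration(name): a dict with "fx", "fy", "cx", "cy" (pixels), "eye" and "attitude" of the camera in the world. Camera axes: x right, y up, looking along -z (the intrinsics and any distortion apply to the point x, -y, -z); pixel columns grow to the right and rows downward; lengths in mm; the calibration is good to about 2 mm. The wrist camera is an equidistant fisheye: a pixel r from the principal point sees the ray r / f radians off the axis. A picture is of the moment at which its call begins: read the wrist's pose just before it. get_calibration takes no time and is no camera call; for the wrist camera it gives the pose at the moment of the call.
- robot.hand_in(): hands the job in, once; it reports no verdict.
Trained networks look in the newest picture that a camera, given by its name, has taken for a name from the list of things; names that differ only in an ending like _2 or _b are one class to them, and where a whole thing is asked for, a point or a joint stands for the part that bears it (a point fixed in the world has none). Each returns a list of dicts, best first, with "confidence" (0 to 1); they miss things now and then, are a little off and sometimes report something else, mostly with a low value. They report only what shows in the picture. A call takes as long as a camera call. They do not tell look-alikes from the thing itself.
- robot.boxes_of(query, camera): "point" ([x, y, z] in mm, in the coordinates of the camera as it stood for that picture, good to about 4 mm: the middle of the surface that is visible of it).
The state is a dict: "t": time; "joint_positions": joint angles; "dq": joint speeds; "joint_torque": joint torques, N m; "tcp_pos": TCP position; "tool_rot": TCP orientation; "force": force on the tool from outside, world axes, zero at the start; "torque": the same for the moment, N m; "grip_width": opening from 0.0 (shut) to 1.0 (fully open).
Only numpy, scipy, OpenCV 4.12 (cv2) and the standard library are available. Lean on these libraries where they do the work, as an engineer would, in place of code of your own. Each camera call takes 0.05 s, during which the arm holds its last target. There are 200 camera calls.

## Task

Take the sloping aluminium levelling wedge by its raised heel, bring it round in front of the tilting plate and slide it thin end first, flat on the bench and gently, between the two rails and under the roller at the plate's free end, until the roller stands about 4 mm clear of its rests (never more than 10 mm) on the wedge alone. Finish while still gripping the wedge and holding the plate up there, so that a shim could be slipped in. Keep the robot itself off the plate and its base; the brass ring stays lying on the plate, and the plain flat-topped block and the other things on the bench stay where they are.

Things in the scene. Friction and masses are not known exactly. Their poses are not given: they have to be found in the camera images.
- wedge: aluminium levelling wedge, loose, flat on the bench, 120 mm long (x), 30 wide (y), 0.2 to 0.4 kg. Origin: centre of underside; x points to the thin end, which starts roughly to +y. Its slope rises evenly from 6 mm high at the thin end (x=+60) to 31.5 mm at x=-25 (3 in 10); from x=-25 to -60 stands the square heel, 50 mm tall, 30 wide. May start in the plain block's place
- nose (a point): point on the wedge's underside at the middle of its thin end (60 mm ahead of its origin)
- heel (a point): centre line of the wedge's heel, 35 mm above its underside (42.5 mm behind its origin): the place to grip, across the 30 mm width
- fixture: fixed base of the tilting plate; place and yaw vary. Origin: on the bench under its middle; x points from the plate's free end (facing roughly -y) to its hinge. Dark steel, 190 x 110 mm: two rails 16 mm tall (x=-95 to +80, y=33 to 55 each side), between them a 66 mm wide gap at bench level, open at the free end, closed by a beam from x=+65. Over 20 N between wedge and fixture is forcing it
- roller (a point): lowest point, mid-length, of the 12 mm thick roller across under the plate's free end, at x=-85 mm of the fixture; 16 mm above the bench when resting on the rails; rises with the plate
- stage (a joint): tilt in rad of the hinged steel plate (145 x 110 x 14 mm, about 0.75 kg, top 36 mm above the bench): 0 = roller on its rests, grows as the free end rises. The roller is 160 mm from the hinge, so 0.025 is 4 mm of lift. Its weight pulls it back down
- ring: brass ring, 48 mm across outside, 28 mm hole, 12 mm tall, 80 g, lying loose on top of the plate; origin: centre of its underside
- block: plain aluminium block, not for this job: the same heel and the same 120 x 30 mm size as the wedge, but the rest of its top is flat, 20 mm high; origin: centre of its underside, x along it away from the heel
- screwdriver: a screwdriver about 150 mm long lying on the bench; a bystander
- jar: a small clear jar with a black cap, 48 mm across and 55 mm tall, standing; origin under its centre; a bystander
- loupe: a black eyeglass loupe, a cone 34 mm across and 30 mm tall; origin under its centre; a bystander
- plug: a small stepped brass plug, 26 mm across and 35 mm tall; origin under its centre; a bystander
- puck: a round steel disc, 40 mm across and 18 mm tall; origin under its centre; a bystander
- gauge: a dark steel block, 60 x 20 x 30 mm; origin under its centre; a bystander
Mind the look-alikes: they are no part of the job. Leave any turquoise look-alike of the wedge alone. What is shaped like the block but black is not meant.

How it is judged (in metres and radians):
On the way:
1. the gripped wedge has its thin end under the plate while the roller still rests on its rails (x of nose in the frame of fixture above -0.085 m and y of nose in the frame of fixture between -0.033 and 0.033 m and height (world z) of nose below 0.01 m and value of joint stage below 0.008 rad and contact force between the fingers and wedge above 1 N), for 0.05 s.
At the end, for the whole second after the job is handed in: Roller 2 to 6.5 mm above its rests (lowest line 18 to 22.5 mm over the bench), borne by the wedge alone; wedge flat on the bench (3 mm, 0.06 rad), still, gripped by the fingers; ring on the plate, it and all bystanders within 15 mm of their start (height (world z) of roller between 0.018 and 0.0225 m and contact force between wedge and fixture above 0.8 N and contact force between the fingers and wedge above 2 N and contact force between each of the arm, the fingers and fixture below 0.5 N and contact force between block and fixture below 0.2 N and height (world z) of wedge below 0.003 m and angle between wedge's own z axis and vertical below 0.06 rad and linear speed of wedge below 0.01 m/s and velocity of joint stage below 0.02 rad/s and z of ring in the frame of fixture above 0.03 m and distance of each of ring, block, screwdriver, jar, loupe, plug, puck, gauge from where it was at the start of the episode below 0.015 m); the arm keeps its last pose, push and grip.
It fails at once if the roller is lifted more than 10 mm off its rests (value of joint stage above 0.0625 rad).
It fails at once if the wedge is forced: more than 20 N between it and the tilting plate fixture (contact force between wedge and fixture above 20 N).
It fails at once if the robot itself touches the fixture with more than 2 N (contact force between any of the arm, the fingers and fixture above 2 N).
It fails at once if the ring is shifted more than 15 mm (distance of ring from where it was at the start of the episode above 0.015 m).
It fails at once if a bystander is moved more than 15 mm (distance of any of block, screwdriver, jar, loupe, plug, puck, gauge from where it was at the start of the episode above 0.015 m).
It also fails if it takes over 38 s, if anything falls off the work surface, if the arm or the gripper's body presses on something with over 40 N, if the wrist force passes 120 N, or if a joint passes its speed limit or range.

## Working session

There is one attempt and no reset: what is moved stays moved. The work goes in short steps, Python scripts to look and compute and a tool call to move; the robot and the scene stay as the last step left them, time stands still between calls to the robot, and variables do not carry over. Pictures are saved under pics/ and viewed, about 8 in all and at most 12, crops included, and the job is handed in when it is done.

Besides the shell and the picture viewer there is one more tool, called after "Request:" as name([rows], argument=value, ...), one row to a line, values as JSON. move_arm: Moves the arm, as the interface text tells. Its arguments: {"type":"object","properties":{"motion":{"type":"array"},"hand":{"type":"number"},"newtons":{"type":"number"}},"required":["motion"]}

```bash
mkdir -p pics; ls; cat > h.py <<'E'
import numpy as np, cv2
from cell import robot
from scipy.spatial.transform import Rotation as R
def cal(n): return robot.get_calibration(n)
def rot(c):
    a=np.array(c["attitude"],float)
    return R.from_quat(a).as_matrix() if a.size==4 else a.reshape(3,3)
def w(c,p): return np.array(c["eye"])+rot(c)@np.array(p)
def proj(c,P):
    p=rot(c).T@(np.array(P,float)-np.array(c["eye"]))
    return c["cx"]+c["fx"]*p[0]/-p[2], c["cy"]-c["fy"]*p[1]/-p[2]
def pix(c,u,v,z=0):
    d=rot(c)@np.array([(u-c["cx"])/c["fx"],-(v-c["cy"])/c["fy"],-1]); e=np.array(c["eye"])
    return e+d*(z-e[2])/d[2]
E
python3 - <<'E'
from h import *
for n in("top","scene"):
    print(n,cal(n)); im=robot.grab_frame(n); cv2.imwrite(f"pics/{n}0.png",im[:,:,::-1])
    for q in("wedge","heel","fixture","roller","stage","ring","block","screwdriver","jar","loupe","plug","puck","gauge"):
        for d in robot.boxes_of(q,n): print(q,round(d["confidence"],2),w(cal(n),d["point"]).round())
print(robot.observe())
E
```

```text
pics
top {'fx': 542.926777368296, 'fy': 542.926777368296, 'cx': 325.47987377832055, 'cy': 241.62551409226347, 'eye': array([ 257.62240338,    5.36800875, 1449.328197  ]), 'attitude': array([-0.06894493,  0.0643185 ,  0.71345281, -0.69433048])}
wedge 0.94 [ 446. -263.   20.]
wedge 0.76 [ 296. -180.   21.]
wedge 0.64 [ 313. -336.   25.]
heel 0.71 [ 298. -179.   26.]
heel 0.65 [ 444. -259.   22.]
heel 0.56 [ 313. -335.   24.]
roller 0.65 [542. 150.  33.]
roller 0.53 [360. 151.  27.]
stage 0.84 [538. 152.  34.]
ring 0.71 [518. 180.  45.]
block 0.95 [446. -91.  19.]
block 0.9 [ 619. -228.   15.]
screwdriver 0.54 [ 744. -223.   28.]
jar 0.81 [738. -58.  50.]
jar 0.55 [ 531. -416.   17.]
loupe 0.7 [361. 152.  27.]
plug 0.74 [542. 151.  33.]
plug 0.52 [ 536. -413.   18.]
puck 0.7 [434. 399.  13.]
gauge 0.66 [674. 385.  27.]
scene {'fx': 464.7891451238375, 'fy': 464.7891451238375, 'cx': 317.10055808164543, 'cy': 242.10755984387637, 'eye': array([1000.66705366,  446.25286452,  854.07403687]), 'attitude': array([0.13380717, 0.30846369, 0.85677579, 0.39100005])}
wedge 0.89 [ 448. -258.   26.]
we
[... 596 characters left out ...]
 1.4, 'joint_positions': array([ 1.27739330e+00,  2.99904208e-01,  1.52103415e+00, -1.22945550e-05,
        1.32069488e+00, -6.65807353e-02]), 'dq': array([-4.75919331e-05, -2.13209758e-03, -2.65796835e-04,  2.07410586e-04,
       -2.09229229e-03,  9.29351159e-05]), 'joint_torque': array([ 3.54697935e-03, -5.31658709e+01, -3.52921915e+01,  7.09548709e-02,
        2.12275190e-02, -1.40182815e-04]), 'tcp_pos': array([123.67430067, 535.89115525, 205.4288104 ]), 'tool_rot': array([ 1.13166675e-01,  9.93576018e-01, -2.10304659e-05,  2.22705873e-06]), 'force': array([-0.0558393 , -0.0865437 , -0.17432275]), 'torque': array([ 0.07089925,  0.01635333, -0.02806515]), 'grip_width': 1.0007832471675724}
```

View pics.

View pics/top0.png

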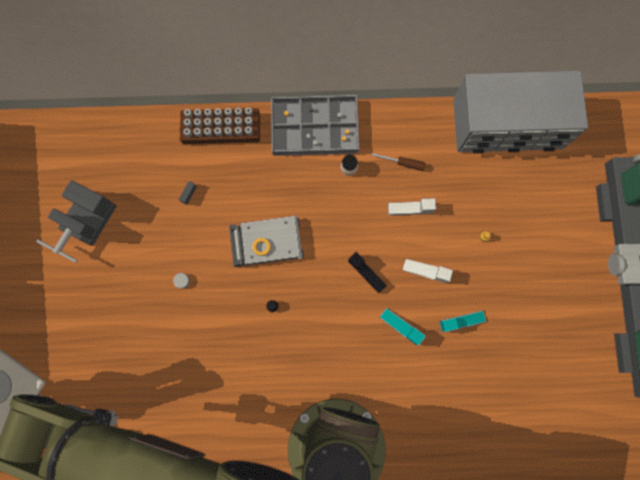

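View pics/scene0.png

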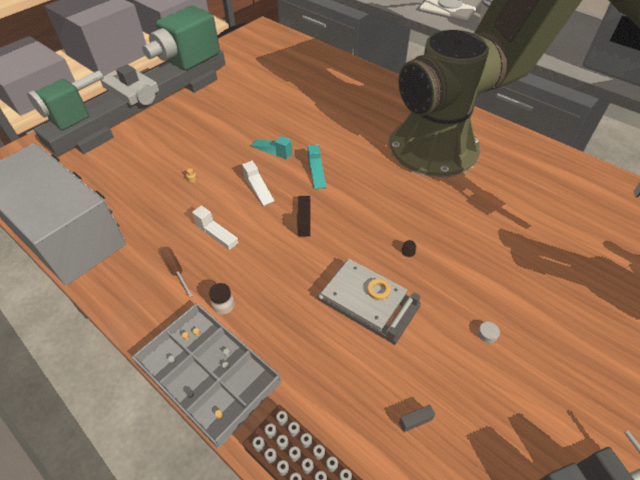

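```bash
python3 - <<'E'
import cv2,numpy as np
s=cv2.imread("pics/scene0.png");t=cv2.imread("pics/top0.png")
a=cv2.resize(s[150:260,180:280],(400,440),interpolation=2)
b=cv2.resize(t[205:275,220:310],(400,311),interpolation=2)
c=cv2.resize(s[250:350,310:430],(400,333),interpolation=2)
o=np.zeros((600,800,3),np.uint8);o[:440,:400]=a;o[:311,400:]=b;o[311:600,400:]=c[:289]
d=cv2.resize(t[190:290,380:460],(128,160),interpolation=2);o[440:600,:128]=d
cv2.imwrite("pics/crop0.png",o)
E
```

```text
(no output)
```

View pics/crop0.png

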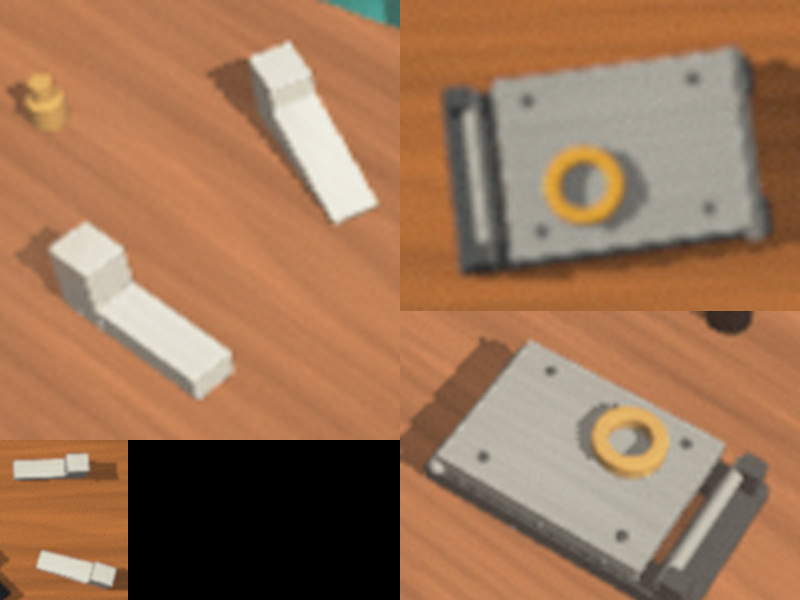

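```bash
cat > fit.py <<'E'
from h import *
from scipy.optimize import minimize
def box(x0,x1,y0,y1,z0,z1): return np.array([[x,y,z] for x in(x0,x1) for y in(y0,y1) for z in(z0,z1)],float)
slope=np.array([[60,y,z] for y in(-15,15) for z in(0,6)]+[[-25,y,z] for y in(-15,15) for z in(0,31.5)],float)
flat=box(-25,60,-15,15,0,20); heel=box(-60,-25,-15,15,0,50)
plate=lambda c:box(c-72.5,c+72.5,-55,55,22,36)
def sil(c,parts,p,S,u0,v0,n):
    m=np.zeros((n*S,n*S),np.uint8); r=R.from_euler('z',p[2]).as_matrix()
    for q in parts:
        P=(r@q.T).T+[p[0],p[1],0]
        uv=(np.array([proj(c,x) for x in P])+.5-[u0,v0])*S-.5
        cv2.fillConvexPoly(m,cv2.convexHull((uv*16).round().astype(np.int32)),255,cv2.LINE_8,4)
    return cv2.resize(m,(n,n),interpolation=cv2.INTER_AREA)/255.
def fit(name,img,parts,p0,cls,n=100,per=True):
    c=cal(name); uv=proj(c,[p0[0],p0[1],20]); u0,v0=int(uv[0])-n//2,int(uv[1])-n//2
    a=cv2.GaussianBlur(cls(img)[v0:v0+n,u0:u0+n].astype(np.float32),(3,3),.6)
    f=lambda q:np.abs(cv2.GaussianBlur(sil(c,parts,[q[0],q[1],q[2]/50],6,u0,v0,n),(3,3),.6)-a).sum()
    best=min((minimize(f,[p0[0],p0[1],(p0[2]+d)*50],method="Nelder-Mead",options=dict(initial_simplex=np.array([p0[0],p0[1],(p0[2]+d)*50])+np.vstack([np.zeros(3),10*np.eye(3)]))) for d in(-.15,0.,.15)),key=lambda r:r.fun)
    return best.x*[1,1,1/50],best.fun,a.sum()
def hsv(i): return cv2.cvtColor(i,cv2.COLOR_BGR2HSV)
def nonwood(i): # low saturation
    h=hsv(i); return (h[...,1]<70)
def white(i): h=hsv(i); return (h[...,1]<70)&(h[...,2]>95)
E
python3 - <<'E'
from fit import *
for n in("top","scene"):
    im=cv2.imread(f"pics/{n}0.png"); 
    print(n,"wedge",fit(n,im,[slope,heel],[440,-267,1.4],white,76))
    print(n,"block as wedge",fit(n,im,[slope,heel],[619,-235,1.57],white,60),fit(n,im,[flat,heel],[619,-235,1.57],white,60))
    print(n,"wedge as flat",fit(n,im,[flat,heel],[440,-267,1.4],white,60)[1])
    # plate: incl. ring filled
    def pl(i):
        h=hsv(i); return ((h[...,1]<70)&(h[...,2]>70))|((h[...,0]>17)&(h[...,2]>130))
    print(n,"plate",fit(n,im,[plate(0)],[540,145,1.67],pl,100))
    def base(i):
        h=hsv(i); return (h[...,1]<110)|((h[...,0]>17)&(h[...,2]>130))
    print(n,"base",fit(n,im,[box(-95,80,-55,55,0,16),box(65,95,-55,55,0,30),plate(0)],[540,152,1.67],base,100))
E
```

```text
top wedge (array([ 447.08838245, -255.18558567,    1.23767172]), np.float64(33.31679304330731), np.float32(629.0))
top block as wedge (array([ 619.64797694, -222.81257632,    1.55986226]), np.float64(73.51739522650891), np.float32(569.0)) (array([ 619.94281977, -222.77491036,    1.5924618 ]), np.float64(68.86767603253617), np.float32(569.0))
top wedge as flat 38.48252834542194
top plate (array([537.832503  , 156.52553901,   1.67954193]), np.float64(583.0523777765405), np.float32(2749.0))
top base (array([538.15576619, 170.1812091 ,   1.68276214]), np.float64(168.1685211923201), np.float32(2963.0))
scene wedge (array([ 446.08680498, -255.84163949,    1.23549205]), np.float64(69.41446737923441), np.float32(672.0))
scene block as wedge (array([ 618.67249124, -222.95845837,    1.59189997]), np.float64(67.33460888663218), np.float32(800.0)) (array([ 619.30840254, -223.02923274,    1.57632016]), np.float64(51.862298845713184), np.float32(800.0))
scene wedge as flat 60.877603846014345
scene plate (array([546.62454152, 159.56434639,   1.68330202]), np.float64(907.9657107097516), np.float32(4097.998))
scene base (array([536.19111222, 171.38818533,   1.67938612]), np.float64(302.12597994646717), np.float32(4483.832))
```

```bash
python3 - <<'E'
from fit import *
c=cal("top"); im=cv2.imread("pics/top0.png")
print("left end z~25",pix(c,235.5,248,25),"right", pix(c,300.5,238,16),pix(c,300.5,238,36))
o=[]
for n,p,sl in(("top",(538.0,171,1.681),(180,215,330,280)),("scene",(537,171,1.681),(300,240,440,360))):
    c=cal(n); k=cv2.imread(f"pics/{n}0.png"); x0,y0,x1,y1=sl; k=cv2.resize(k[y0:y1,x0:x1],None,fx=4,fy=4,interpolation=2)
    r=R.from_euler('z',p[2]).as_matrix()
    for q,col in((box(-95,95,-55,55,0,16),(0,255,0)),(plate(-10),(0,0,255))):
        for z in sorted(set(q[:,2])):
            L=[q[i] for i in range(8) if q[i,2]==z]; L=[L[0],L[1],L[3],L[2]]
            uv=np.array([proj(c,r@l+[p[0],p[1],0]) for l in L]); uv=(uv+.5-[x0,y0])*4-.5
            cv2.polylines(k,[uv.round().astype(int)],True,col,1)
    o.append(k)
h=max(i.shape[1] for i in o); o=[cv2.copyMakeBorder(i,0,0,0,h-i.shape[1],0) for i in o]
v=np.vstack(o); print(v.shape); cv2.imwrite("pics/ov.png",cv2.resize(v,None,fx=.81,fy=.81) if v.shape[0]>600 else v)
E
```

```text
left end z~25 [519.21840574 251.64629028  25.        ] right [543.33984344  78.123636    16.        ] [539.35307418  77.10843756  36.        ]
(740, 600, 3)
```

View pics/ov.png

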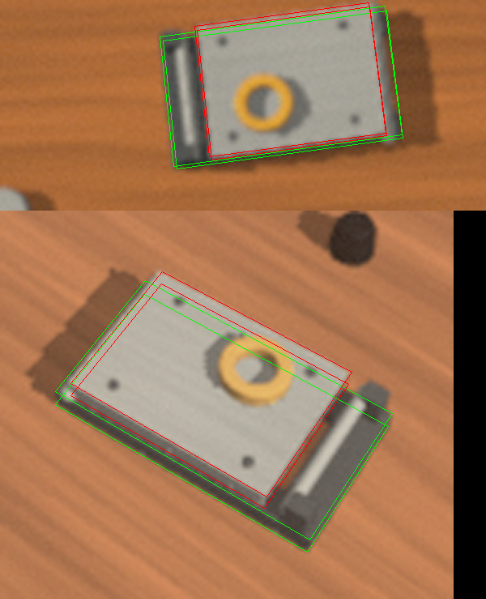

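```bash
cat > plan.py <<'E'
import sys; from h import *
def state():
    s=robot.observe(); r=R.from_quat(s["tool_rot"]).as_matrix()
    return s,np.array(s["tcp_pos"]),np.arctan2(r[1,0],r[0,0])
def plan(goals,step=45,turn=8.,nd=1):
    s,p,h=state(); rows=[]
    print("t",s["t"],"tcp",p.round(1),"head",np.degrees(h).round(2),"F",s["force"].round(1),"w",round(s["grip_width"]*94,1))
    for x,y,z,deg in goals:
        g=np.array([x,y,z],float)
        for _ in range(40):
            d=g-p; e=(np.radians(deg)-h+np.pi)%(2*np.pi)-np.pi
            if np.linalg.norm(d)<.6 and abs(e)<.003: break
            n=max(1,np.ceil(max(np.linalg.norm(d)/step,abs(np.degrees(e))/turn)-1e-6)); d=d/n; e=e/n
            ex=np.array([np.cos(h),np.sin(h),0]); ey=np.array([np.sin(h),-np.cos(h),0])
            row=[round(ex@d/10,nd+0),round(ey@d/10,nd),round(-d[2]/10,nd),round(-np.degrees(e),1)]
            rows.append([float(a)+0. for a in row]); p=p+10*(ex*row[0]+ey*row[1])-[0,0,10*row[2]]; h=h-np.radians(row[3])
    for i in range(0,len(rows),8): print(rows[i:i+8])
E
python3 -c "
from plan import *
plan([(480,150,205,115),(432.7,-295.7,160,70.85)])"
```

```text
t 1.4 tcp [123.7 535.9 205.4] head 167.0 F [-0.1 -0.1 -0.2] w 94.1
[[-3.6, -2.5, 0.0, 4.3], [-3.8, -2.2, 0.0, 4.3], [-3.9, -1.9, 0.0, 4.3], [-4.1, -1.6, 0.0, 4.3], [-4.2, -1.3, 0.0, 4.4], [-4.3, -1.0, 0.0, 4.3], [-4.3, -0.6, 0.0, 4.4], [-4.4, -0.3, 0.0, 4.3]]
[[-4.4, 0.0, 0.0, 4.4], [-4.3, 0.4, 0.0, 4.3], [-4.3, 0.7, 0.0, 4.4], [-4.2, 1.0, 0.0, 4.3], [0.0, 0.0, 0.0, 0.0], [0.0, 0.0, 0.0, 0.0], [0.0, 0.0, 0.0, 0.0], [0.0, 0.0, 0.0, 0.0]]
[[0.0, 0.0, 0.0, 0.0], [0.0, 0.0, 0.0, 0.0], [0.0, 0.0, 0.0, 0.0], [0.0, 0.0, 0.0, 0.0], [0.0, 0.0, 0.0, 0.0], [0.0, 0.0, 0.0, 0.0], [0.0, 0.0, 0.0, 0.0], [0.0, 0.0, 0.0, 0.0]]
[[0.0, 0.0, 0.0, 0.0], [0.0, 0.0, 0.0, 0.0], [0.0, 0.0, 0.0, 0.0], [0.0, 0.0, 0.0, 0.0], [0.0, 0.0, 0.0, 0.0], [0.0, 0.0, 0.0, 0.0], [0.0, 0.0, 0.0, 0.0], [0.0, 0.0, 0.0, 0.0]]
[[0.0, 0.0, 0.0, 0.0], [0.0, 0.0, 0.0, 0.0], [0.0, 0.0, 0.0, 0.0], [0.0, 0.0, 0.0, 0.0], [0.0, 0.0, 0.0, 0.0], [0.0, 0.0, 0.0, 0.0], [0.0, 0.0, 0.0, 0.0], [0.0, 0.0, 0.0, 0.0]]
[[-3.5, -2.1, 0.4, 4.0], [-3.6, -1.8, 0.4, 4.0], [-3.8, -1.6, 0.4, 4.0], [-3.9, -1.3, 0.4, 4.0], [-3.9, -1.1, 0.4, 4.0], [-4.0, -0.8, 0.4, 4.0], [-4.0, -0.5, 0.4, 4.0], [-4.1, -0.2, 0.4, 4.0]]
[[-4.1, 0.1, 0.4, 4.1], [-4.1, 0.3, 0.5, 4.0], [-4.0, 0.7, 0.4, 4.1], [0.0, 0.0, 0.0, 0.0], [0.0, 0.0, 0.0, 0.0], [0.0, 0.0, 0.0, 0.0], [0.0, 0.0, 0.0, 0.0], [0.0, 0.0, 0.0, 0.0]]
[[0.0, 0.0, 0.0, 0.0], [0.0, 0.0, 0.0, 0.0], [0.0, 0.0, 0.0, 0.0], [0.0, 0.0, 0.0, 0.0], [0.0, 0.0, 0.0, 0.0], [0.0, 0.0, 0.0, 0.0], [0.0, 0.0, 0.0, 0.0], [0.0, 0.0, 0.0, 0.0]]
[[0.0, 0.0, 0.0, 0.0], [0.0, 0.0, 0.0, 0.0], [0.0, 0.0, 0.0, 0.0], [0.0, 0.0, 0.0, 0.0], [0.0, 0.0, 0.0, 0.0], [0.0, 0.0, 0.0, 0.0], [0.0, 0.0, 0.0, 0.0], [0.0, 0.0, 0.0, 0.0]]
[[0.0, 0.0, 0.0, 0.0], [0.0, 0.0, 0.0, 0.0], [0.0, 0.0, 0.0, 0.0], [0.0, 0.0, 0.0, 0.0], [0.0, 0.0, 0.0, 0.0], [0.0, 0.0, 0.0, 0.0], [0.0, 0.0, 0.0, 0.0], [0.0, 0.0, 0.0, 0.0]]
```

```bash
sed -i 's/            rows.append/            if not any(row): break\n            rows.append/' plan.py
```

Request:
move_arm([
  [-3.6,-2.5,0.0,4.3],
  [-3.8,-2.2,0.0,4.3],
  [-3.9,-1.9,0.0,4.3],
  [-4.1,-1.6,0.0,4.3],
  [-4.2,-1.3,0.0,4.4],
  [-4.3,-1.0,0.0,4.3],
  [-4.3,-0.6,0.0,4.4],
  [-4.4,-0.3,0.0,4.3],
], hand=9.4)

```text
t: 2.2
tcp_pos: [364.1, 269.2, 205.5]
tool_rot: [0.41, 0.912, 0.001, 0.0]
force: [1.4, 0.4, -0.5]
grip_width: 0.998
```

Request:
move_arm([
  [-4.4,0.0,0.0,4.4],
  [-4.3,0.4,0.0,4.3],
  [-4.3,0.7,0.0,4.4],
  [-4.2,1.0,0.0,4.3],
])

```text
t: 2.6
tcp_pos: [483.9, 132.8, 206.4]
tool_rot: [0.549, 0.836, 0.002, 0.001]
force: [0.2, 1.0, 0.5]
grip_width: 0.998
```

```bash
python3 -c "
from plan import *
plan([(432.7,-295.7,150,70.85)])"
```

```text
t 2.6 tcp [483.9 132.8 206.4] head 113.4 F [0.2 1.  0.5] w 93.8
[[-3.7, -2.2, 0.6, 4.3], [-3.9, -1.9, 0.6, 4.3], [-4.0, -1.6, 0.6, 4.2], [-4.1, -1.3, 0.5, 4.3], [-4.2, -1.0, 0.6, 4.2], [-4.3, -0.7, 0.5, 4.3], [-4.3, -0.3, 0.6, 4.2], [-4.3, 0.0, 0.5, 4.3]]
[[-4.3, 0.3, 0.6, 4.2], [-4.3, 0.6, 0.5, 4.3]]
```

Request:
move_arm([
  [-3.7,-2.2,0.6,4.3],
  [-3.9,-1.9,0.6,4.3],
  [-4.0,-1.6,0.6,4.2],
  [-4.1,-1.3,0.5,4.3],
  [-4.2,-1.0,0.6,4.2],
  [-4.3,-0.7,0.5,4.3],
  [-4.3,-0.3,0.6,4.2],
  [-4.3,0.0,0.5,4.3],
])

```text
t: 3.4
tcp_pos: [438.5, -223.2, 159.6]
tool_rot: [0.778, 0.628, 0.003, 0.002]
force: [1.1, -0.1, 0.8]
grip_width: 0.998
```

Request:
move_arm([
  [-3.0,0.3,0.6,2.0],
  [0,0,0,0],
  [0,0,0,0],
])

```text
t: 3.7
tcp_pos: [433.3, -258.7, 152.6]
tool_rot: [0.792, 0.611, 0.003, 0.001]
force: [0.5, 0.7, -0.3]
grip_width: 0.999
```

```bash
python3 - <<'E'
from plan import *
from fit import *
im=robot.grab_frame("wrist"); c=cal("wrist"); print(c); cv2.imwrite("pics/w1.png",im[:,:,::-1])
for d in robot.boxes_of("heel","wrist"): print(d["confidence"],w(c,d["point"]).round(1))
for d in robot.boxes_of("wedge","wrist"): print(d["confidence"],w(c,d["point"]).round(1))
plan([(432.7,-295.7,150,70.85),(432.7,-295.7,60,70.85),(432.7,-295.7,16,70.85)],25)
E
```

```text
{'fx': 371.64829954431775, 'fy': 371.64829954431775, 'cx': 320.26440269435955, 'cy': 246.74961470045793, 'eye': array([ 450.19988468, -192.92480287,  331.22643865]), 'attitude': array([-0.11718513,  0.01213617, -0.12737924,  0.98483242])}
0.96 [ 448.1 -255.8   23.4]
0.71 [ 294.1 -188.7   25.8]
0.63 [ 327.8 -335.8   18.5]
0.83 [ 449.7 -251.5   23.4]
0.79 [ 323.7 -328.1   23.2]
0.66 [ 301.8 -184.    27.6]
t 3.85 tcp [ 433.7 -257.7  152.8] head 75.4 F [ 0.1  0.  -0.1] w 94.4
[[-1.9, 0.4, 0.1, 2.3], [-1.8, 0.5, 0.2, 2.3], [0.0, 0.0, 2.2, 0.0], [0.0, 0.0, 2.3, 0.0], [0.0, 0.0, 2.2, 0.0], [0.0, 0.0, 2.3, 0.0], [0.0, 0.0, 2.2, 0.0], [0.0, 0.0, 2.2, 0.0]]
```

View pics/w1.png

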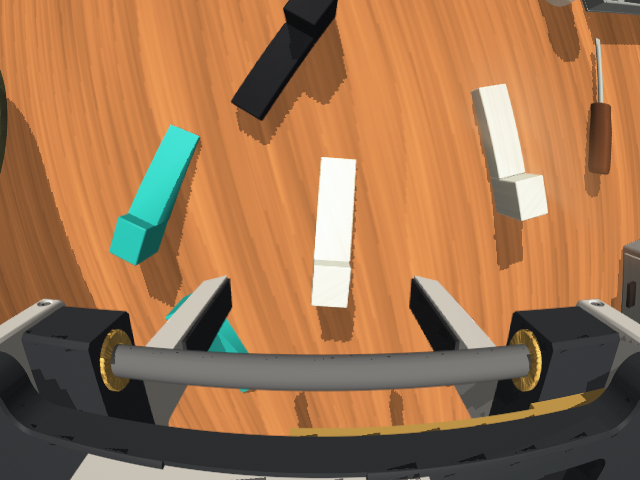

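```bash
cat >> fit.py <<'E'
def fish(c,P):
    p=rot(c).T@(np.array(P,float)-np.array(c["eye"])); x,y,z=p[0],-p[1],-p[2]; r=np.hypot(x,y); t=np.arctan2(r,z)
    return np.array([c["cx"]+c["fx"]*t*x/r,c["cy"]+c["fy"]*t*y/r]).round(1)
E
python3 - <<'E'
from fit import *
c=cal("wrist")
for p in((446.6,-255.5,1.2366),):
    r=R.from_euler('z',p[2]).as_matrix()
    for l in((60,15,6),(60,-15,6),(-25,15,50),(-25,-15,50),(-60,15,50),(-60,-15,50)): print(l,fish(c,r@np.array(l)+[p[0],p[1],0]))
E
```

```text
(60, 15, 6) [320.3 160.4]
(60, -15, 6) [354.6 163.4]
(-25, 15, 50) [312.2 269.2]
(-25, -15, 50) [349.8 271.9]
(-60, 15, 50) [309.1 309.7]
(-60, -15, 50) [345.4 312.2]
```

Request:
move_arm([
  [-1.8,0.4,0.2,2.3],
  [-1.7,0.4,0.2,2.3],
  [0,0,2.2,0],
  [0,0,2.2,0],
  [0,0,2.2,0],
  [0,0,0,0],
  [0,0,0,0],
])

```text
t: 4.55
tcp_pos: [434.0, -299.2, 82.0]
tool_rot: [0.818, 0.575, 0.004, 0.003]
force: [0.3, -0.0, 0.3]
grip_width: 1.0
```

```bash
python3 - <<'E'
from plan import *
from fit import *
im=robot.grab_frame("wrist"); cv2.imwrite("pics/w2.png",im[:,:,::-1])
plan([(433.5,-293.5,16.5,70.85)],20)
E
```

```text
t 4.6 tcp [ 433.9 -299.1   82. ] head 70.14 F [ 0.  -0.1 -0. ] w 93.8
[[0.1, -0.1, 1.6, -0.2], [0.1, 0.0, 1.7, -0.2], [0.2, -0.1, 1.6, -0.2], [0.1, 0.0, 1.7, -0.1]]
```

View pics/w2.png

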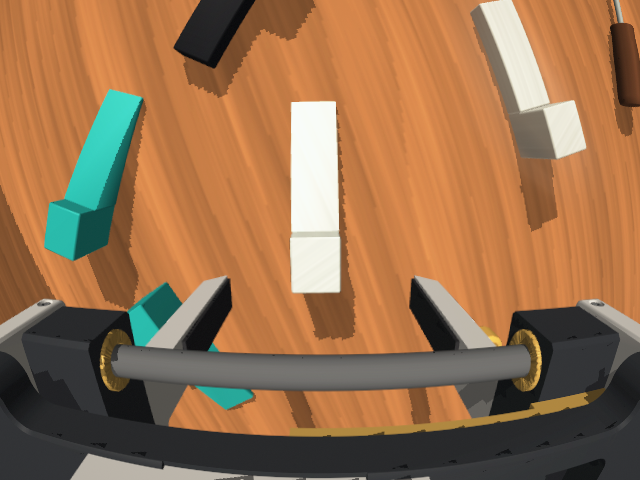

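```bash
python3 - <<'E'
from fit import *
from scipy.optimize import least_squares
c=cal("wrist")
L=[(60,15,6),(60,-15,6),(-60,15,50),(-60,-15,50)]
O=np.array([(291.5,102),(336,101.5),(291.5,292),(340,292)])
def f(p):
    r=R.from_euler('z',p[2]).as_matrix()
    return (np.array([fish(c,r@np.array(l)+[p[0],p[1],0]) for l in L])-O).ravel()
s=least_squares(f,[446,-255,1.24],x_scale=[10,10,.1],diff_step=1e-3); p=s.x
print(p,f(p).round(1)); print("heel",p[:2]-42.5*np.array([np.cos(p[2]),np.sin(p[2])]),np.degrees(p[2]))
E
```

```text
[ 448.12863296 -253.15001021    1.2356473 ] [ 0.  -1.1 -0.2 -1.2 -0.4  1.5  0.7  0.8]
heel [ 434.14996202 -293.28536568] 70.79737552008432
```

Request:
move_arm([
  [0.2,-0.1,2.0,-0.2],
  [0.2,0,2.0,-0.2],
  [0.2,0,1.6,-0.2],
  [0,0,0.6,0],
  [0,0,0,0],
])

```text
t: 5.1
tcp_pos: [438.7, -296.4, 24.4]
tool_rot: [0.816, 0.578, 0.005, 0.008]
force: [0.2, 1.2, 0.2]
grip_width: 1.003
```

```bash
python3 -c "
from plan import *
plan([(434.1,-293.3,16.5,70.8)])"
```

```text
t 5.1 tcp [ 438.7 -296.4   24.4] head 70.64 F [0.2 1.2 0.2] w 94.3
[[0.1, -0.5, 0.8, -0.2]]
```

Request:
move_arm([
  [0,0,0.4,-0.2],
  [0,0,0,0],
])

```text
t: 5.3
tcp_pos: [439.5, -297.2, 22.0]
tool_rot: [0.815, 0.58, 0.005, 0.009]
force: [-0.1, 0.4, -0.7]
grip_width: 1.0
```

```bash
sed -i 's/    print("t"/    print("tool z",R.from_quat(s["tool_rot"]).as_matrix()[:,2].round(4),"J",s["joint_positions"].round(3))\n    print("t"/' plan.py; python3 -c "
from plan import *
plan([(434.1,-293.3,16.5,70.8)])"
```

```text
tool z [ 0.0193 -0.0092 -0.9998] J [-0.666  0.476  1.752  0.006  0.893 -0.335]
t 5.3 tcp [ 439.5 -297.2   22. ] head 70.84 F [-0.1  0.4 -0.7] w 94.0
[[0.2, -0.6, 0.6, 0.0]]
```

Request:
move_arm([
  [0.2,-0.6,0.4,0],
  [0.1,0,0,0],
  [0,0,0,0],
])

```text
t: 5.6
tcp_pos: [434.9, -292.5, 18.8]
tool_rot: [0.815, 0.579, 0.005, 0.01]
force: [-0.5, -0.1, -1.2]
grip_width: 1.002
```

```bash
python3 -c "
from plan import *
plan([(434.1,-293.3,16.5,70.8)])"
```

```text
tool z [ 0.0208 -0.0104 -0.9997] J [-0.664  0.468  1.773  0.006  0.877 -0.334]
t 5.6 tcp [ 434.9 -292.5   18.8] head 70.82 F [-0.5 -0.1 -1.2] w 94.2
[[-0.1, 0.0, 0.2, 0.0]]
```

Request:
move_arm([
  [0,0,0.1,0],
  [0,0,0,0],
  [0,0,0,0],
  [0,0,0,0],
  [0,0,0,0],
  [0,0,0,0],
], hand=2.0, newtons=30)

```text
t: 6.2
tcp_pos: [435.1, -292.6, 18.0]
tool_rot: [0.815, 0.579, 0.006, 0.01]
force: [0.2, 0.1, 0.4]
grip_width: 0.523
```

```bash
python3 -c "
from plan import *
plan([(434.1,-293.3,16.5,70.8)])"
```

```text
tool z [ 0.0212 -0.0107 -0.9997] J [-0.664  0.47   1.773  0.006  0.875 -0.334]
t 6.2 tcp [ 435.1 -292.6   18. ] head 70.82 F [0.2 0.1 0.4] w 49.2
[[-0.1, -0.1, 0.2, 0.0]]
```

Request:
move_arm([
  [0,0,0,0],
  [0,0,0,0],
  [0,0,0,0],
  [0,0,0,0],
  [0,0,0,0],
  [0,0,0,0],
])

```text
t: 6.8
tcp_pos: [435.0, -292.6, 18.1]
tool_rot: [0.815, 0.579, 0.005, 0.01]
force: [-0.3, 0.0, 1.3]
grip_width: 0.318
```

```bash
python3 -c "
from plan import *
plan([(434.1,-293.3,100,70.8)],25)"
```

```text
tool z [ 0.0209 -0.0106 -0.9997] J [-0.664  0.47   1.773  0.006  0.875 -0.334]
t 6.8 tcp [ 435.  -292.6   18.1] head 70.83 F [-0.3  0.   1.3] w 29.9
[[0.0, 0.0, -2.0, 0.0], [0.0, 0.0, -2.1, 0.0], [0.0, 0.0, -2.0, 0.0], [-0.1, -0.1, -2.1, 0.0]]
```

Gripped at 30 mm. Lift.

Request:
move_arm([
  [0,0,-1.5,0],
  [0,0,-2.2,0],
  [0,0,-2.2,0],
  [0,0,-2,0],
  [0,0,0,0],
])

```text
t: 7.3
tcp_pos: [432.2, -290.8, 97.5]
tool_rot: [0.815, 0.579, 0.005, 0.008]
force: [0.1, -0.7, -3.9]
grip_width: 0.32
```

```bash
python3 - <<'E'
from plan import *
F=np.array([538,170.5]); a=1.681; u=np.array([np.cos(a),np.sin(a)])
g=F+u*(-115-102.5); print("heel staged",g, "nose",F-u*115)
plan([(*g,100,96.3)],45)
E
```

```text
heel staged [561.92081112 -45.68058376] nose [550.64778519  56.19762238]
tool z [ 0.0172 -0.0076 -0.9998] J [-0.665  0.344  1.733  0.005  1.047 -0.333]
t 7.3 tcp [ 432.2 -290.8   97.5] head 70.83 F [ 0.1 -0.7 -3.9] w 30.1
[[3.9, 0.6, 0.0, -3.6], [3.9, 0.8, 0.0, -3.6], [3.8, 1.1, -0.1, -3.7], [3.7, 1.3, 0.0, -3.6], [3.6, 1.6, -0.1, -3.7], [3.6, 1.8, 0.0, -3.6], [3.4, 2.0, -0.1, -3.7]]
```

Request:
move_arm([
  [3.6,0.6,0,-3.6],
  [3.6,0.8,0,-3.6],
  [3.5,1.1,0,-3.7],
  [3.4,1.4,0,-3.6],
  [3.3,1.7,0,-3.7],
  [3.0,1.8,0,-3.6],
  [0,0,0,0],
  [0,0,0,0],
])

```text
t: 8.1
tcp_pos: [541.7, -93.0, 87.4]
tool_rot: [0.686, 0.728, 0.001, 0.005]
force: [0.3, 0.2, -2.6]
grip_width: 0.319
```

```bash
python3 - <<'E'
from plan import *
plan([(564.1,-65.6,100,96.3)],45)
E
```

```text
tool z [ 0.008  -0.0048 -1.    ] J [-0.235  0.42   1.651 -0.003  1.062 -0.293]
t 8.1 tcp [541.7 -93.   87.4] head 93.37 F [ 0.3  0.2 -2.6] w 30.0
[[2.6, 2.4, -1.3, -2.9]]
```

Request:
move_arm([
  [1.3,1.2,0,-1.4],
  [1.2,1.2,0,-1.5],
  [0,0,0,0],
  [0,0,0,0],
])

```text
t: 8.5
tcp_pos: [564.4, -66.0, 85.5]
tool_rot: [0.667, 0.745, 0.0, 0.004]
force: [0.4, 0.2, -3.1]
grip_width: 0.318
```

```bash
python3 - <<'E'
from plan import *
from fit import *
im=robot.grab_frame("wrist")[:,:,::-1].copy(); c=cal("wrist"); 
a=1.681; r=R.from_euler('z',a).as_matrix()
for q in((-95,33,16),(-95,55,16),(-95,-33,16),(-95,-55,16),(-95,33,0),(-95,-33,0),(95,55,16),(95,-55,16)):
    f=fish(c,r@np.array(q,float)+[538,170.5,0]); print(q,f); cv2.circle(im,tuple(f.round().astype(int).tolist()),2,(0,255,0),-1)
cv2.imwrite("pics/w3.png",im)
plan([(564.1,-65.6,100,96.3)],45)
E
```

```text
(-95, 33, 16) [268.8  48.9]
(-95, 55, 16) [236.6  50.8]
(-95, -33, 16) [367.8  48.8]
(-95, -55, 16) [400.   50.7]
(-95, 33, 0) [271.7  54.9]
(-95, -33, 0) [364.9  54.9]
(95, 55, 16) [ 250.5 -144.5]
(95, -55, 16) [ 386.5 -144.4]
tool z [ 0.0058 -0.0045 -1.    ] J [-0.179  0.461  1.595 -0.004  1.079 -0.287]
t 8.55 tcp [564.4 -66.1  85.6] head 96.29 F [-0.7  1.2 -1.9] w 29.7
[[0.1, 0.0, -1.4, 0.0]]
```

View pics/w3.png

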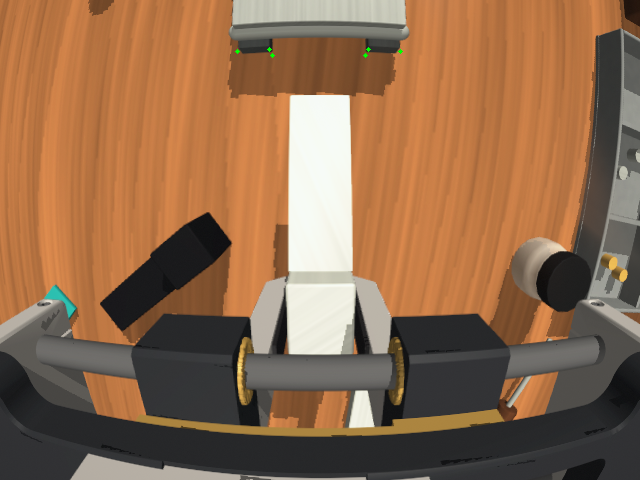

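Request:
move_arm([
  [0,0,1.5,0],
  [0,0,1.8,0],
  [0,0,1.5,0],
  [0,0,0.6,0],
  [0,0,0,0],
  [0,0,0,0],
])

```text
t: 9.15
tcp_pos: [563.4, -68.1, 26.7]
tool_rot: [0.668, 0.744, -0.0, 0.003]
force: [0.4, -0.4, -2.4]
grip_width: 0.319
```

```bash
cat > st.py <<'E'
from plan import *
F=np.array([538,170.5]); a=1.681; u=np.array([np.cos(a),np.sin(a)]); n=np.array([-u[1],u[0]])
s,p,h=state(); d=p[:2]-F
print("t",round(s["t"],2),"tcp",p.round(1),"fix x",round(d@u,1),"y",round(d@n,1),"nose~",round(d@u+101.7,1),"head",np.degrees(h).round(2),"F",s["force"].round(2),"Fu",round(s["force"][:2]@u,1),"w",round(s["grip_width"]*94,1),"toolz",R.from_quat(s["tool_rot"]).as_matrix()[:,2].round(4))
E
python3 st.py
```

```text
t 9.15 tcp [563.4 -68.1  26.7] fix x -240.0 y 1.0 nose~ -138.3 head 96.11 F [ 0.4  -0.39 -2.38] Fu -0.4 w 30.0 toolz [ 0.0049 -0.0045 -1.    ]
```

Request:
move_arm([
  [0,0,0.5,0],
  [0,0,0.2,0],
  [0,0,0,0],
  [0,0,0,0],
])

```text
t: 9.55
tcp_pos: [564.2, -68.4, 20.6]
tool_rot: [0.669, 0.744, 0.001, 0.004]
force: [-0.2, -0.3, -2.2]
grip_width: 0.317
```

```bash
python3 st.py
```

```text
t 9.55 tcp [564.2 -68.4  20.6] fix x -240.3 y 0.2 nose~ -138.6 head 96.09 F [-0.25 -0.26 -2.18] Fu -0.2 w 29.8 toolz [ 0.0074 -0.005  -1.    ]
```

Request:
move_arm([
  [0,0,0.2,0],
  [0,0,0.1,0],
  [0,0,0,0],
  [0,0,0,0],
])

```text
t: 9.95
tcp_pos: [564.6, -68.5, 18.5]
tool_rot: [0.668, 0.744, 0.001, 0.005]
force: [-1.4, -0.0, -1.4]
grip_width: 0.316
```

```bash
python3 st.py
```

```text
t 9.95 tcp [564.6 -68.5  18.5] fix x -240.5 y -0.1 nose~ -138.8 head 96.11 F [-1.4  -0.02 -1.45] Fu 0.1 w 29.7 toolz [ 0.0084 -0.0052 -1.    ]
```

Request:
move_arm([
  [0.8,0,0.1,0],
  [0.8,0,0,0],
  [0.8,0,0,0],
  [0.8,0,0,0],
  [0.6,0,0,0],
  [0,0,0,0],
])

```text
t: 10.55
tcp_pos: [561.8, -28.5, 18.5]
tool_rot: [0.669, 0.744, 0.002, 0.007]
force: [-0.0, -0.2, 0.6]
grip_width: 0.318
```

```bash
python3 st.py
```

```text
t 10.55 tcp [561.8 -28.5  18.5] fix x -200.4 y -1.7 nose~ -98.7 head 96.08 F [-0.03 -0.2   0.6 ] Fu -0.2 w 29.8 toolz [ 0.0128 -0.0068 -0.9999]
```

Request:
move_arm([
  [0.6,-0.1,0,0],
  [0.6,0,0,0],
  [0.6,0,0,0],
  [0.5,0,0,0],
  [0,0,0,0],
  [0,0,0,0],
])

```text
t: 11.15
tcp_pos: [558.3, -3.7, 18.5]
tool_rot: [0.669, 0.744, 0.002, 0.007]
force: [0.4, -2.8, 1.0]
grip_width: 0.318
```

```bash
python3 st.py; python3 - <<'E'
from fit import *
im=robot.grab_frame("wrist")[:,:,::-1].copy(); c=cal("wrist"); cv2.imwrite("pics/w4.png",im)
a=1.681; r=R.from_euler('z',a).as_matrix()
for q in((-95,33,16),(-95,-33,16),(-95,33,0),(-95,-33,0)): print(q,fish(c,r@np.array(q,float)+[538,170.5,0]))
b=robot.grab_frame("scene")[:,:,::-1]; cv2.imwrite("pics/s4.png",b)
cv2.imwrite("pics/v4.png",np.hstack([im[:320,160:480],cv2.resize(b[240:350,310:430],(349,320),interpolation=2)]))
E
```

```text
t 11.15 tcp [558.3  -3.7  18.5] fix x -175.4 y -1.0 nose~ -73.7 head 96.09 F [ 0.39 -2.76  0.97] Fu -2.8 w 29.9 toolz [ 0.0134 -0.0069 -0.9999]
(-95, 33, 16) [248.1 133.7]
(-95, -33, 16) [384.5 133. ]
(-95, 33, 0) [253.5 135.3]
(-95, -33, 0) [379.  134.6]
```

View pics/v4.png

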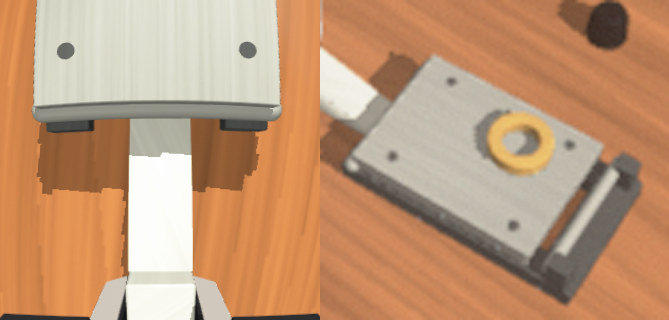

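Request:
move_arm([
  [0.5,0,0,0],
  [0.5,0,0,0],
  [0.4,0,0,0],
  [0.2,0,0,0],
  [0,0,0,0],
  [0,0,0,0],
])

```text
t: 11.85
tcp_pos: [556.6, 13.0, 18.6]
tool_rot: [0.669, 0.743, 0.002, 0.008]
force: [1.0, -2.3, 2.2]
grip_width: 0.317
```

```bash
python3 st.py
```

```text
t 11.85 tcp [556.6  13.   18.6] fix x -158.6 y -1.2 nose~ -56.9 head 96.05 F [ 1.01 -2.33  2.21] Fu -2.4 w 29.8 toolz [ 0.0137 -0.0072 -0.9999]
```

Request:
move_arm([
  [0.3,0,0,0],
  [0.3,0,0,0],
  [0,0,0,0],
])

```text
t: 12.15
tcp_pos: [555.9, 19.3, 18.5]
tool_rot: [0.669, 0.743, 0.002, 0.007]
force: [1.4, -0.9, 0.8]
grip_width: 0.32
```

```bash
python3 st.py
```

```text
t 12.15 tcp [555.9  19.3  18.5] fix x -152.3 y -1.2 nose~ -50.6 head 96.03 F [ 1.35 -0.86  0.84] Fu -1.0 w 30.1 toolz [ 0.0137 -0.0071 -0.9999]
```

Request:
move_arm([
  [0.2,0,0,0],
  [0.2,0,0,0],
  [0,0,0,0],
])

```text
t: 12.45
tcp_pos: [555.8, 21.9, 18.7]
tool_rot: [0.669, 0.743, 0.001, 0.009]
force: [0.3, 0.6, -0.5]
grip_width: 0.316
```

```bash
python3 st.py
```

```text
t 12.45 tcp [555.8  21.9  18.7] fix x -149.6 y -1.3 nose~ -47.9 head 96.03 F [ 0.29  0.57 -0.52] Fu 0.5 w 29.7 toolz [ 0.0143 -0.0096 -0.9999]
```

Request:
move_arm([
  [0.2,0,0,0],
  [0.2,0,0,0],
  [0,0,0,0],
])

```text
t: 12.75
tcp_pos: [555.7, 24.1, 18.9]
tool_rot: [0.669, 0.743, 0.0, 0.01]
force: [0.6, 0.2, -0.5]
grip_width: 0.317
```

```bash
python3 st.py
```

```text
t 12.75 tcp [555.7  24.1  18.9] fix x -147.4 y -1.5 nose~ -45.7 head 96.01 F [ 0.59  0.2  -0.47] Fu 0.1 w 29.8 toolz [ 0.015  -0.0124 -0.9998]
```

Request:
move_arm([
  [0.3,0,0,0],
  [0.3,0,0,0],
  [0,0,0,0],
])

```text
t: 13.05
tcp_pos: [555.5, 28.5, 19.2]
tool_rot: [0.669, 0.743, -0.0, 0.011]
force: [1.0, 1.1, 0.3]
grip_width: 0.315
```

```bash
python3 st.py;  python3 - <<'E'
from fit import *
im=robot.grab_frame("wrist")[:,:,::-1].copy(); cv2.imwrite("pics/w5.png",im)
b=robot.grab_frame("scene")[:,:,::-1]; cv2.imwrite("pics/s5.png",b); a=cv2.imread("pics/s4.png")
g=lambda i:cv2.cvtColor(np.ascontiguousarray(i),cv2.COLOR_BGR2GRAY).astype(np.float32)
z=lambda i,x0,y0,x1,y1:np.ascontiguousarray(g(i)[y0:y1,x0:x1])
# shift of the plate's free and hinge holes in scene
for nm,x,y in(("free1",347,269),("free2",327,294),("hinge1",393,291),("hinge2",372,316)):
    A=z(a,x-9,y-9,x+10,y+10);B=z(b,x-9,y-9,x+10,y+10)
    print(nm,cv2.phaseCorrelate(A,B,cv2.createHanningWindow((19,19),cv2.CV_32F)))
cv2.imwrite("pics/v5.png",np.hstack([im[:320,160:480],cv2.resize(b[240:350,310:430],(349,320),interpolation=2)]))
c=cal("scene"); print("px per 4mm z",np.array(proj(c,(545,85,40)))-proj(c,(545,85,36)))
E
```

```text
t 13.05 tcp [555.5  28.5  19.2] fix x -143.1 y -1.8 nose~ -41.4 head 95.98 F [0.97 1.14 0.31] Fu 1.0 w 29.6 toolz [ 0.0159 -0.015  -0.9998]
free1 ((-0.5558992842365953, -0.24427562872140207), 1.1760539388656617)
free2 ((0.15689037329734568, -0.5944390463831972), 0.9516636919975281)
hinge1 ((0.3430625026032619, -0.18027953585380807), 0.9807420879602432)
hinge2 ((0.38027712776907663, -0.31019474131565516), 1.1666913044452667)
px per 4mm z [ 0.0324273 -1.081709 ]
```

View pics/v5.png

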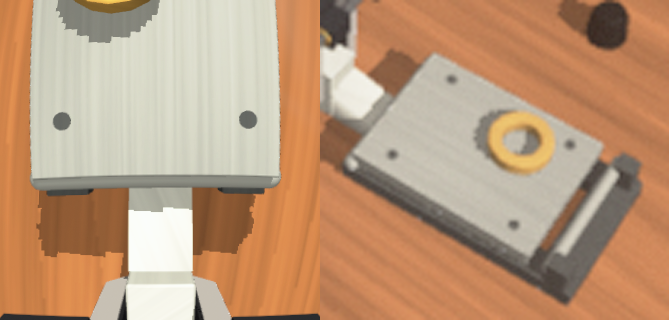

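Request:
move_arm([
  [0.2,-0.1,0.1,0],
  [0.2,0,0,0],
  [0,0,0,0],
])

```text
t: 13.45
tcp_pos: [554.9, 30.8, 18.6]
tool_rot: [0.669, 0.743, -0.001, 0.012]
force: [0.8, 0.4, -0.7]
grip_width: 0.319
```

```bash
python3 st.py; cat > lift.py <<'E'
from fit import *
from scipy.optimize import least_squares
import json,sys,os
def holes(im,n=2):
    g=cv2.cvtColor(im,cv2.COLOR_BGR2GRAY); m=((g<140)*255).astype(np.uint8); m[320:]=0
    _,_,s,ce=cv2.connectedComponentsWithStats(m); o=[]
    for i in range(1,len(s)):
        if 120<s[i,4]<500 and s[i,2]<30 and s[i,3]<30 and s[i,4]/(s[i,2]*s[i,3])>.7: o.append(ce[i])
    return sorted([list(map(float,x)) for x in o])
if len(sys.argv)>1:
    im=robot.grab_frame("wrist")[:,:,::-1].copy(); c=cal("wrist"); cv2.imwrite(f"pics/w{sys.argv[1]}.png",im)
    hs=holes(im); print("holes",np.round(hs,1),"w4",np.round(holes(cv2.imread("pics/w4.png")),1),"w5",np.round(holes(cv2.imread("pics/w5.png")),1))
    print({k:np.round(v,4).tolist() for k,v in c.items()})
E
python3 lift.py 6
```

```text
t 13.45 tcp [554.9  30.8  18.6] fix x -140.7 y -1.4 nose~ -39.0 head 95.97 F [ 0.83  0.45 -0.74] Fu 0.4 w 30.0 toolz [ 0.0178 -0.0174 -0.9997]
holes [[221.6 126. ]
 [409.3 124.5]] w4 [[225.2  50.4]
 [407.3  49.5]] w5 [[221.4 120.8]
 [407.6 119.2]]
{'fx': 371.6483, 'fy': 371.6483, 'cx': 320.2644, 'cy': 246.7496, 'eye': [545.0241, 101.581, 195.6218], 'attitude': [-0.1282, -0.0149, 0.0506, 0.9903]}
```

```bash
cat >> lift.py <<'E'
def tool(tcp,head,tz):
    z=np.array(tz,float); z/=np.linalg.norm(z); x=np.array([np.cos(np.radians(head)),np.sin(np.radians(head)),0]); x-=z*(x@z); x/=np.linalg.norm(x)
    return np.array(tcp,float),np.stack([x,np.cross(z,x),z],1)
def ray(c,px):
    e=np.array([px[0]-c["cx"],px[1]-c["cy"]])/c["fx"]; t=np.hypot(*e); v=e/t*np.sin(t)
    return rot(c)@np.array([v[0],-v[1],-np.cos(t)])
def at(c,px,z): d=ray(c,px); return np.array(c["eye"])+d*(z-c["eye"][2])/d[2]
from plan import state
from scipy.optimize import brentq
s,p,h=state(); r=R.from_quat(s["tool_rot"]).as_matrix(); c=cal("wrist")
off=r.T@(np.array(c["eye"])-p); rel=r.T@rot(c)
def camat(*a):
    q,m=tool(*a); return dict(c,eye=q+m@off,attitude=m@rel)
c4=camat((558.3,-3.7,18.5),96.09,(.0134,-.0069,-.9999)); h4=holes(cv2.imread("pics/w4.png"))
P4=[at(c4,q,36) for q in h4]; D=np.linalg.norm(P4[0]-P4[1])
def zof(cc,hh): return brentq(lambda z:np.linalg.norm(at(cc,hh[0],z)-at(cc,hh[1],z))-D,10,70)
def rep(n,cc,hh):
    z=zof(cc,hh); F=np.array([538,170.5]); u=np.array([np.cos(1.681),np.sin(1.681)])
    m=(at(cc,hh[0],z)+at(cc,hh[1],z))[:2]/2; X=(m-F)@u
    print(n,"z",round(z,2),"hole x",round(X,1),"-> roller lift",round((z-36)*160/(75-X),2))
print("D",D); rep("w4",c4,h4)
rep("w5",camat((555.5,28.5,19.2),95.98,(.0159,-.015,-.9998)),holes(cv2.imread("pics/w5.png")))
if len(sys.argv)>1: rep("now",c,hs)
E
python3 lift.py 7
```

```text
holes [[221.7 126.1]
 [409.2 124.6]] w4 [[225.2  50.4]
 [407.3  49.5]] w5 [[221.4 120.8]
 [407.6 119.2]]
{'fx': 371.6483, 'fy': 371.6483, 'cx': 320.2644, 'cy': 246.7496, 'eye': [545.0299, 101.5864, 195.6318], 'attitude': [-0.1282, -0.0149, 0.0507, 0.9903]}
D 79.61227075869536
w4 z 36.0 hole x -57.7 -> roller lift 0.0
w5 z 38.32 hole x -57.5 -> roller lift 2.8
now z 38.73 hole x -57.4 -> roller lift 3.3
```

Request:
move_arm([
  [0.2,-0.1,0.05,0],
  [0.1,0,0.05,0],
  [0,0,0,0],
  [0,0,0,0],
  [0,0,0,0],
])

```text
t: 14.05
tcp_pos: [554.5, 32.2, 18.4]
tool_rot: [0.669, 0.743, -0.001, 0.014]
force: [0.6, -4.2, 1.5]
grip_width: 0.319
```

```bash
python3 st.py; python3 lift.py 8|grep now
```

```text
t 14.05 tcp [554.5  32.2  18.4] fix x -139.3 y -1.2 nose~ -37.6 head 95.96 F [ 0.56 -4.17  1.48] Fu -4.2 w 30.0 toolz [ 0.0201 -0.0196 -0.9996]
now z 39.06 hole x -57.4 -> roller lift 3.7
```

Request:
move_arm([
  [0,0,0,0],
  [0,0,0,0],
  [0,0,0,0],
  [0,0,0,0],
  [0,0,0,0],
])

```text
t: 14.6
tcp_pos: [554.5, 32.2, 18.4]
tool_rot: [0.669, 0.743, -0.001, 0.014]
force: [1.2, -4.3, 1.8]
grip_width: 0.318
```

```bash
python3 st.py; python3 lift.py 9|grep now; python3 - <<'E'
from fit import *
b=robot.grab_frame("scene")[:,:,::-1]; cv2.imwrite("pics/s9.png",b)
for n in("jar","loupe","puck","plug","screwdriver","ring","block"):
    print(n,[(round(d["confidence"],2),w(cal("scene"),d["point"]).round().tolist()) for d in robot.boxes_of(n,"scene")[:2]])
E
python3 st.py
```

```text
t 14.6 tcp [554.5  32.2  18.4] fix x -139.3 y -1.1 nose~ -37.6 head 95.97 F [ 1.18 -4.29  1.82] Fu -4.4 w 29.9 toolz [ 0.0199 -0.0197 -0.9996]
now z 39.1 hole x -57.4 -> roller lift 3.74
jar [(0.6, [752.0, -48.0, 50.0])]
loupe [(0.66, [373.0, 167.0, 21.0])]
puck [(0.92, [444.0, 399.0, 16.0])]
plug [(0.56, [540.0, -408.0, 18.0]), (0.5, [559.0, 53.0, 28.0])]
screwdriver [(0.9, [754.0, -215.0, 22.0]), (0.37, [560.0, 55.0, 33.0])]
ring []
block [(0.79, [623.0, -227.0, 20.0])]
t 15.05 tcp [554.5  32.2  18.4] fix x -139.3 y -1.2 nose~ -37.6 head 95.97 F [ 1.61 -4.1   1.93] Fu -4.3 w 30.0 toolz [ 0.02   -0.0197 -0.9996]
```

View pics/s9.png

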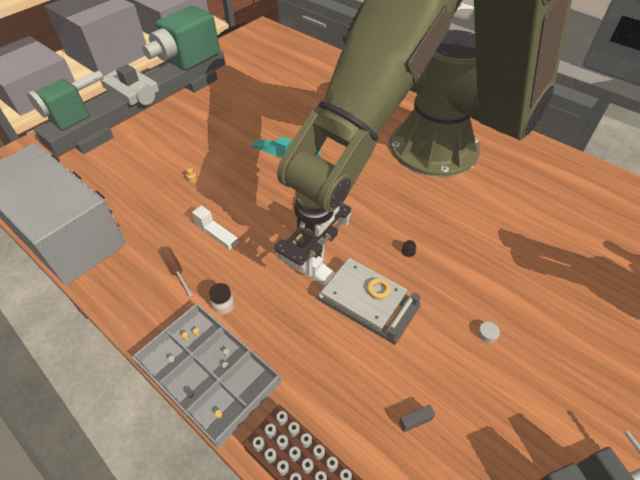

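View pics/w9.png

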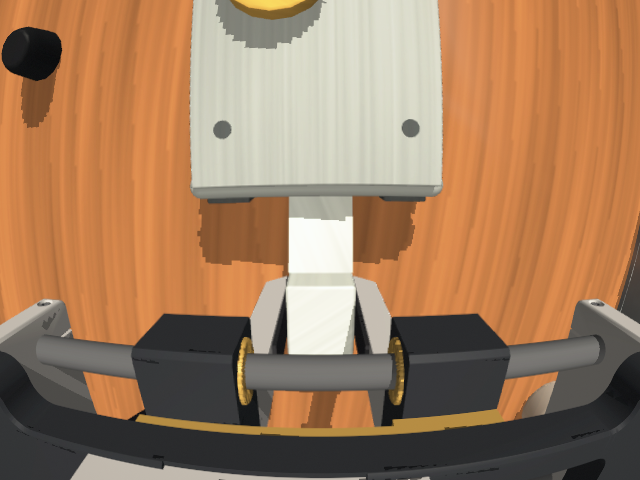

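The scene picture shows the wedge nose under the plate's free end near (325,275). The ring is still at (379,289), and the jar, screwdriver, plug, block, loupe, puck and gauge are at their starting pixels. In the wrist picture the wedge, columns 288–353, sits centred between the rails, and the fingers are clear of the plate. I'm handing in.

```bash
python3 -c "
from cell import robot
print(robot.hand_in())"; python3 st.py
```

```text
the job is handed in; nothing more can be done
None
the job is handed in; nothing more can be done
```

I gripped the sloping wedge by its heel at 30 N, carried it over to the front of the tilting plate and set it down on the bench. I then slid it thin end first between the rails and under the roller. The job was handed in at about t = 15 s with the wedge still gripped and holding the plate up; the hand-in reports no verdict.

**Lift:** the roller stands about 3.7 mm clear, measured from the plate holes in the wrist picture. The wedge travel since first contact suggests about 3.5 mm, so the two agree.

**Hold:** the fingers are closed on 30 mm, the push force is about 4 N, and the arm pose stayed the same over the last second.

**Surroundings:** in the scene picture the ring and the bystanders are where they started. The network did not report the ring, and I never queried the gauge again, so both rest on the picture alone.

**Tilt:** the tool drifted to about 0.028 rad off vertical. I estimate from this that the wedge is pitched 0.02 rad at most and its heel raised by less than 1 mm. Both are inside the limits, but I did not measure the wedge itself.

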